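# Find the base that still grips and stand it on the sloping stand

## Robot

A 6-joint arm with a two-finger parallel gripper is mounted at the origin on the work surface. World frame = base frame: x ahead of the robot, y to its left, z up, the work surface at z = 0. Lengths are in m, angles in rad, forces in N, time in s.
With the tool pointing down it reaches from about 0.275 to 0.725 m from the base axis. Payload 15.9 kg.
Tool frame: the origin (TCP) lies on the centre line of the jaws, within the pads' length; the fingertips stand 11 mm ahead of it and the grasp point (between the pads) lies 8 mm behind it (nose_length is the distance from the TCP to the fingertips, in m); z points along the fingers, y is the line along which they close (so a half turn about z gives the same grasp; the last joint's range is limited). The gripper opens to 85 mm and grips with 20 to 120 N. Pads are 22 mm wide; open, the fingers measure 114 mm over their backs; the gripper's body (76 mm by 85 mm) begins 54 mm behind the grasp point. The pads swing forward as they close: fully open they stand 13 mm farther back than shut.
Start: joints at [1.347, 0.213, -0.034, 1.323, 0, 1.571], TCP at [0.111, 0.488, 0.242] pointing down, gripper open.
Joint ranges: [-2.98, 2.98], [-0.74, 1.72], [-1.14, 1.35], [-2.1, 2.04], [-1.57, 1.44], [-3.14, 3.14]. Speed limits (rad/s): [1.89, 1.89, 2.39, 2.57, 3.14, 3.14].

## Interface

Orientations are given as a 3x3 rotation matrix whose columns are the frame's x, y, z axes.
In Python, from plant import state, read_camera, hand_in, nose_length gives the robot as it stands.
- The arm moves only by the shell command python3 -m pendant 'ROWS' [FORCE]. ROWS is JSON, one flat list of numbers, 7 for each row, row after row: the turn, a rotation vector about the tool's x, y, z in rad, then the shift along the tool's x, y, z in mm, then the opening, from 0 (shut) to 1 (fully open). In form: [ax, ay, az, dx, dy, dz, gripper, ax, ay, az, dx, dy, dz, gripper, ...]. A call has 1 to 5 rows; each row is the pose to reach, as a shift and turn from the pose commanded when the call began, along the tool's axes at that moment; what a row does not reach only later rows make up. A row lasts 1/10 s, in which the tool goes at most 50 mm and 8.59 degrees, less where a joint would pass 70% of its speed; a pose out of reach is approached as far as the arm can. A call with a gripper value outside its range is refused whole. The fingers move at their own pace and stop on an object; FORCE is the grip in N (left out, the last holds). Time passes only in rows, so rows that repeat a pose let the fingers close. It gives the time, the measured TCP pose, the force, the opening and the grip force at its end, in the units of the state.
- state(): the state, without advancing time (a new reading comes with each control period).
- read_camera(name): name is "scene" or "side" or "wrist"; returns a dict with "img" (420x560x3 uint8, blue, green, red), "fx", "fy", "cx", "cy" (pixels), "world_from_camera" (4x4, takes a point from camera to world coordinates); the wrist camera has in their place "hand_eye" (4x4, takes a point from camera to tool coordinates, whose origin is the TCP and whose axes are the flange's). Camera axes: x right, y down, z forward; pixel columns grow to the right and rows downward; lengths in m; the calibration is good to about 2 mm. A picture is of the moment at which its call begins: read the wrist's pose just before it. There is no depth.
- hand_in(): hands the job in; it is judged then, once.
The state is a dict: "time": time; "joint_pos": joint angles; "joint_vel": joint speeds; "effort": joint torques, N m; "ee_pos": TCP position; "eef_rot": TCP orientation; "ft_force": force on the tool from outside, world axes, zero at the start; "moment": the same for the moment, N m; "gripper_width": finger opening in m; "grip_force": force on a finger pad.
Only numpy, scipy, OpenCV 4.12 (cv2) and the standard library are available. Lean on these libraries where they do the work, as an engineer would, in place of code of your own. Each camera call takes 0.05 s, during which the arm holds its last target. There are 200 camera calls.

## Task

Two of the three look-alike metal board-holder bases on the white work board have gone slick underneath and would slide off the sloping green stand; only one still grips. Before lifting anything, drag each base at least 5 cm to a new spot on the board and feel how hard it drags; then set the one that grips down in the middle of the sloping deck, sole flat on it, without dropping it, and let go so that it stays there. Leave the other two standing upright on the board, and do not disturb the solder spool, flux bottle or tip-cleaning tin.

Things in the scene. Friction and masses are not known exactly. Their poses are not given: they have to be found in the camera images.
- base_a_mid (a point): Board-holder base: bright metal slab 120 (its x) x 60 (its y), top 27 above its sole (3 thick black rubber). From its middle stands a dark steel lug 16 thick (along x) x 36 wide (along y), from 27 to 72 above the sole, with a small brass thumb screw on its +y side. About 0.85 kg. This point: on the vertical centre line, 36 above the sole, 9 above the slab's top; z up.
- base_b_mid (a point): Another base, alike in looks, size and weight to base_a (same lug, axes and point). The polished lug (slippery, friction about 0.35) can be gripped firmly from above across its 16 thickness, or straddled loosely to drag the base along its own x without loading it. Each base's x lies within 0.35 rad of the world's x, and it has at least 70 free on the board along x towards or past world x = 0.55 m.
- base_c_mid (a point): Another base, alike in looks, size and weight to base_a (same lug, axes and point). Dragged with no added load, the one that grips needs about 5 to 8 N to keep sliding on the board, each slick one 1 to 2 N, felt truly only while it moves; the first touch adds a short knock (at 15 mm/s up to 2.5 N). Looks do not tell which. The three stand side by side in lanes about 150 apart across the board.
- board: White laminate work board lying fixed on the table, 320 (x) x 480 (y) x 6 thick; origin at the centre of its underside, z up; its top is 6 above the table.
- spool: Solder spool, blue flanges, diameter 56, 40 high, loose, standing on its end beyond the board's far edge; origin at the centre of its underside. Leave alone.
- bottle: Amber glass flux bottle, diameter 40, 90 high, loose, beyond the board's far edge; origin at the centre of its underside. Leave alone.
- tin: Small round steel tip-cleaning tin, diameter 68, 35 high, loose, near one of the board's near corners; origin at the centre of its underside. Leave alone.
- stand_deck (a point): Middle of the top face of a fixed sloping stand with a plain green deck 200 (x) x 140 (y) x 6, without any lip, tilted 22 degrees. This frame: z square to the deck, x up the slope (the low edge faces the robot side), y across. This point is 75 above the table. The stand is left or right of the board; a fixed blue divided parts tray (200 x 140 x 35 high) is on the other side.
Things that resemble listed ones, but are neither listed nor needed, are in the scene too. Leave any purple or red look-alike of the part that bears base_a_mid alone.

How it is judged:
By the outcome, as a careful person would: the job done as asked, in the order asked, and still so for the second after the job is handed in, with the robot touching nothing.
It also fails if it takes over 70 s, if anything falls off the work surface, if the arm or the gripper's body presses on something with over 40 N, if the wrist force passes 120 N, or if a joint passes its speed limit or range.

## Working session

There is one attempt and no reset: what is moved stays moved. The work goes in short steps, Python scripts to look and compute and a shell command to move; the robot and the scene stay as the last step left them, time stands still between calls to the robot, and variables do not carry over. Pictures are saved under pics/ and viewed, at most 10 in all, crops included, and the job is handed in when it is done.

```bash
ls; mkdir -p pics; python3 - <<'E'
from plant import *
import cv2,numpy as np
s=state();print(s['time'],s['ee_pos'],s['eef_rot'],s['gripper_width'],nose_length)
for n in("scene","side"):
    c=read_camera(n);cv2.imwrite(f"pics/{n}0.png",c["img"]);np.save(f"{n}.npy",c,allow_pickle=True)
    print(n,c["fx"],c["cx"],c["cy"],np.round(c["world_from_camera"],3))
E
```

```text
pics
0.0 [0.11090702 0.48720314 0.24181216] [[-9.75060872e-01  2.21937439e-01 -2.64339866e-04]
 [ 2.21937596e-01  9.75060249e-01 -1.10194474e-03]
 [ 1.31845024e-05 -1.13313015e-03 -9.99999358e-01]] 0.08583601419774207 0.011
scene 438.46244710952675 278.27045233268177 210.02328236743455 [[ 0.835  0.423 -0.351  0.973]
 [ 0.549 -0.66   0.512 -0.653]
 [-0.015 -0.621 -0.784  0.938]
 [ 0.     0.     0.     1.   ]]
side 386.7443828611058 278.97433540346043 210.20514453506544 [[ 0.84  -0.364  0.402  0.151]
 [-0.542 -0.561  0.626 -0.785]
 [-0.003 -0.744 -0.669  0.829]
 [ 0.     0.     0.     1.   ]]
```

View pics/scene0.png

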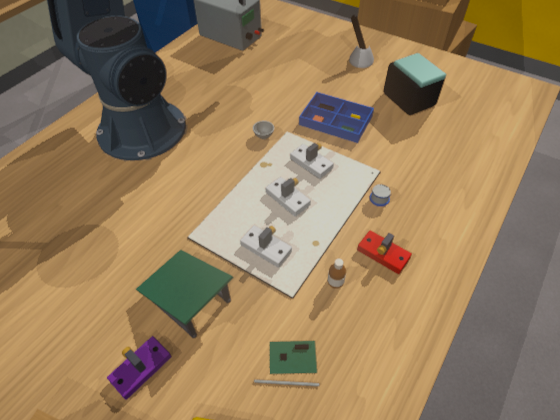

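View pics/side0.png

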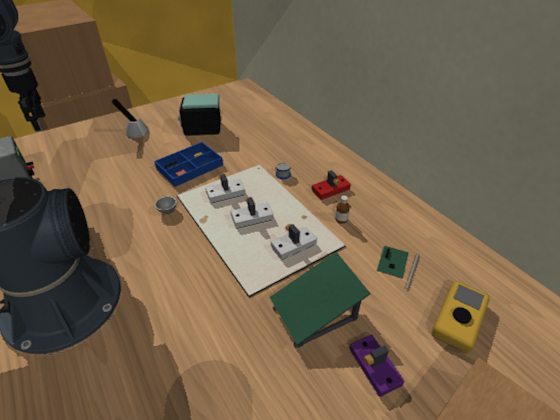

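The scene shows three bases on the board with lugs at about (312,152), (288,187) and (265,238). The green deck is around (185,286), the tray is on the other side, and purple and red look-alikes are outside the board. The side view agrees: lugs at (225,184), (251,209) and (293,235), deck around (320,297).

```bash
cat > h.py <<'E'
import numpy as np,cv2
def ray(c,u,v,T=None):
    T=c["world_from_camera"] if T is None else T
    d=T[:3,:3]@np.array([(u-c["cx"])/c["fx"],(v-c["cy"])/c["fy"],1.]);return T[:3,3],d/np.linalg.norm(d)
def onz(c,u,v,z,T=None):
    o,d=ray(c,u,v,T);return o+d*(z-o[2])/d[2]
def two(r1,r2):
    A=sum(np.eye(3)-np.outer(d,d) for o,d in(r1,r2));b=sum((np.eye(3)-np.outer(d,d))@o for o,d in(r1,r2))
    p=np.linalg.solve(A,b);return p,max(np.linalg.norm(np.cross(p-o,d)) for o,d in(r1,r2))
E
python3 - <<'E'
from h import *
S=np.load("scene.npy",allow_pickle=True).item();D=np.load("side.npy",allow_pickle=True).item()
def lug(c,pts,w=14):
    g=c["img"].max(2);m=(g<110).astype(np.uint8)
    n,l,st,ce=cv2.connectedComponentsWithStats(m)
    r=[]
    for p in pts:
        i=min((k for k in range(1,n) if 30<st[k,4]<400),key=lambda k:np.hypot(*(ce[k]-p)));r.append(ce[i]);print(ce[i].round(1),st[i])
    return r
a=lug(S,[(312,152),(288,187),(265,238)]);b=lug(D,[(225,184),(251,209),(293,235)])
for p,q in zip(a,b):
    print(two(ray(S,*p),ray(D,*q)),onz(S,*p,.0555)[:2],onz(D,*q,.0555)[:2])
def deck(c,box):
    x0,y0,x1,y1=box;I=c["img"][y0:y1,x0:x1];h=cv2.cvtColor(I,cv2.COLOR_BGR2HSV)
    m=((h[...,0]>60)&(h[...,0]<95)&(h[...,1]>90)&(h[...,2]>35)).astype(np.uint8)
    cs,_=cv2.findContours(m,0,2);k=max(cs,key=cv2.contourArea);k=cv2.convexHull(k)
    for e in np.linspace(.01,.1,30):
        q=cv2.approxPolyDP(k,e*cv2.arcLength(k,1),1)
        if len(q)<=4:break
    return q[:,0]+[x0,y0],cv2.contourArea(k)
p,_=deck(S,(120,235,250,345));q,_=deck(D,(255,240,385,350));print(p.tolist(),q.tolist())
P=[]
for u in p:
    x,e=min((two(ray(S,*u),ray(D,*v)) for v in q),key=lambda t:t[1]);P.append(x);print(x.round(4),round(e,4))
P=np.array(P);print(P.mean(0))
E
```

```text
[311.4 152.1] [306 144  12  17 151]
[287.3 187.6] [281 179  14  18 174]
[265. 238.] [259 228  13  21 190]
[227.  196.3] [208 190  37  14 192]
[251.2 206.5] [245 197  13  19 128]
[293.7 234. ] [286 224  14  21 180]
(array([0.53516003, 0.15374213, 0.02033893]), np.float64(0.02253848276923941)) [0.54120052 0.15179007] [0.51452098 0.08094485]
(array([0.55511419, 0.00179852, 0.05305947]), np.float64(0.0007457535139769444)) [0.55589015 0.00089654] [ 0.55374298 -0.00171053]
(array([ 0.59722645, -0.16533735,  0.05292613]), np.float64(0.00018218398161503718)) [ 0.5982409  -0.16655265] [ 0.59572558 -0.16761988]
[[197, 306], [184, 322], [137, 288], [173, 258]] [[335, 252], [369, 293], [297, 344], [271, 297]]
[ 0.484  -0.3452 -0.1527] 0.0085
[ 0.6008 -0.4551  0.1106] 0.001
[ 0.4204 -0.4341  0.0349] 0.0025
[ 0.5442 -0.3907  0.2194] 0.001
[ 0.51236081 -0.40626778  0.05304839]
```

```bash
cat >> h.py <<'E'
from scipy.spatial.transform import Rotation as Ro
def down(yaw,tilt=0):  # tool y along (cos,sin,0) heading, z down; tilt about tool x
    y=np.array([np.cos(yaw),np.sin(yaw),0]);z=np.array([0,0,-1.]);R=np.c_[np.cross(y,z),y,z];return R@Ro.from_rotvec([tilt,0,0]).as_matrix()
def row(s,p,R):
    A=np.array(s["eef_rot"]);return Ro.from_matrix(A.T@R).as_rotvec().round(4),(A.T@(np.array(p)-s["ee_pos"])*1000).round(1)
E
python3 - <<'E'
from h import *
from plant import *
S=np.load("scene.npy",allow_pickle=True).item();D=np.load("side.npy",allow_pickle=True).item()
for c in(S,D):
    m=(c["img"].min(2)>165).astype(np.uint8);cs,_=cv2.findContours(cv2.morphologyEx(m,2,np.ones((3,3))),0,2);k=cv2.convexHull(max(cs,key=cv2.contourArea))
    for e in np.linspace(.005,.1,40):
        q=cv2.approxPolyDP(k,e*cv2.arcLength(k,1),1)
        if len(q)<=4:break
    for u in q[:,0]:print(u,onz(c,*map(float,u),.006)[:2].round(3))
a=cv2.resize(S["img"][240:340,120:250],None,fx=3,fy=3,interpolation=2);b=cv2.resize(D["img"][248:348,260:390],None,fx=3,fy=3,interpolation=2)
c=cv2.resize(S["img"][130:290,190:385],(390,300),interpolation=2);d=cv2.resize(D["img"][160:290,175:344],(390,300),interpolation=2)
cv2.imwrite("pics/mos.png",np.vstack([np.hstack([a,b]),np.hstack([c,d])]))
w=read_camera("wrist");print(w["hand_eye"].round(3),w["fx"])
s=state();print(row(s,[.40,.02,.35],down(0)), s["time"])
E
```

```text
[377 170] [0.716 0.235]
[292 295] [ 0.723 -0.239]
[252 272] [ 0.607 -0.24 ]
[319 150] [0.532 0.217]
[181 194] [0.414 0.231]
[264 239] [ 0.539 -0.098]
[267 284] [ 0.462 -0.242]
[244 287] [ 0.406 -0.217]
[[ 0.    -0.945 -0.327  0.085]
 [ 1.     0.    -0.001  0.   ]
 [ 0.001 -0.327  0.945 -0.133]
 [ 0.     0.     0.     1.   ]] 309.99550582445465
(array([-7.000e-04,  6.000e-04,  1.347e+00]), array([-385.6, -391.6, -107.7])) 0.15
```

View pics/mos.png

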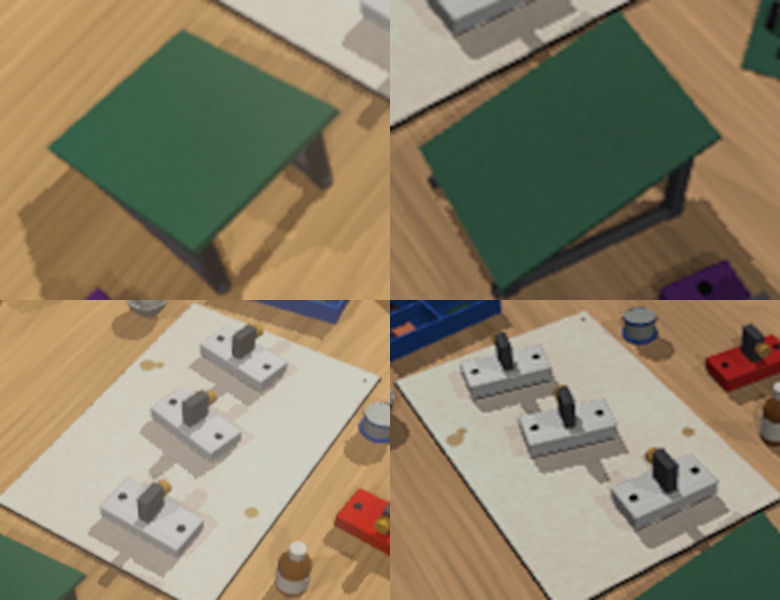

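The deck corners are clear in the mosaic crops. All three bases lie roughly along world x. I'll compute the deck frame and a wrist viewpoint over the board.

```bash
python3 - <<'E'
from h import *
from plant import *
S=np.load("scene.npy",allow_pickle=True).item();D=np.load("side.npy",allow_pickle=True).item()
a=[(136.7,289.3),(181,250.7),(232.7,277.3),(186.7,322)];b=[(296.7,344.7),(270.7,298),(336,252.3),(369.7,293)] # LL LH HH HL (x,y)
P=[]
for u,v in zip(a,b):
    p,e=two(ray(S,*u),ray(D,*v));P.append(p);print(p.round(4),round(e,4))
P=np.array(P);x=(P[2]+P[3]-P[0]-P[1])/2;y=(P[1]+P[2]-P[0]-P[3])/2
print(P.mean(0),np.linalg.norm(x),np.linalg.norm(y),np.degrees(np.arcsin(x[2]/np.linalg.norm(x))),np.arctan2(x[1],x[0]),np.arctan2(-y[0],y[1]))
s=state();print(s['ee_pos'],row(s,[.56,.06,.32],down(0)))
E
```

```text
[ 0.42  -0.435  0.032] 0.0013
[ 0.4367 -0.2989  0.0331] 0.0014
[ 0.6192 -0.3175  0.1057] 0.0003
[ 0.6043 -0.4528  0.1072] 0.0025
[ 0.52005842 -0.37606018  0.06947974] 0.19859057586946907 0.13663169030976918 21.85859348474 -0.09876039088417421 -0.11566469598116798
[0.11090692 0.48729677 0.24193867] (array([-7.000e-04,  6.000e-04,  1.347e+00]), array([-532.7, -317. ,  -77.8]))
```

```bash
python3 -m pendant '[0,0,1.347,-532,-317,-78,0.45, 0,0,1.347,-532,-317,-78,0.45, 0,0,1.347,-532,-317,-78,0.45, 0,0,1.347,-532,-317,-78,0.45, 0,0,1.347,-532,-317,-78,0.45]' 
cat > go.py <<'E'
import sys
from h import *
from plant import state
a=list(map(float,sys.argv[1:]));s=state();print(s["time"],s["ee_pos"].round(4),s["ft_force"].round(2),round(s["gripper_width"],4),s["joint_pos"].round(2),row(s,a[:3],down(*a[3:])))
E
python3 go.py .56 .06 .32 0
```

```text
time: 0.65
ee_pos: [0.2915, 0.3148, 0.2738]
eef_rot: [[-0.557, 0.83, 0.0], [0.83, 0.557, 0.0], [0.0, 0.0, -1.0]]
ft_force: [2.1, 1.0, 0.6]
gripper_width: 0.0387
grip_force: 0.0
0.65 [0.2915 0.3148 0.2738] [2.12 0.96 0.56] 0.0387 [ 0.82  0.06 -0.13  1.38 -0.    1.8 ] (array([ 1.000e-04, -1.000e-04,  5.913e-01]), array([-361.2,   80.9,  -46.2]))
```

```bash
python3 -m pendant '[0,0,0.591,-361,81,-46,0.45, 0,0,0.591,-361,81,-46,0.45, 0,0,0.591,-361,81,-46,0.45, 0,0,0.591,-361,81,-46,0.45, 0,0,0.591,-361,81,-46,0.45]' >/dev/null
python3 go.py .56 .06 .32 0
```

```text
1.15 [0.4727 0.1449 0.3046] [1.05 1.26 0.37] 0.0384 [0.3  0.2  0.11 1.48 0.   1.87] (array([ 0.    , -0.0001,  0.0003]), array([-84.9,  87.3, -15.4]))
```

```bash
python3 -m pendant '[0,0,0,-85,87,-15,0.45, 0,0,0,-85,87,-15,0.45, 0,0,0,-85,87,-15,0.45, 0,0,0,-85,87,-15,0.45, 0,0,0,-85,87,-15,0.45]' >/dev/null
python3 - <<'E'
from h import *
from plant import *
s=state();w=read_camera("wrist");cv2.imwrite("pics/w1.png",w["img"])
T=np.eye(4);T[:3,:3]=s["eef_rot"];T[:3,3]=s["ee_pos"];T=T@w["hand_eye"];w["world_from_camera"]=T;np.save("w1.npy",w,allow_pickle=True)
print(s["time"],s["ee_pos"],s["ft_force"],s["joint_pos"].round(2))
E
```

```text
1.65 [0.55906138 0.06205205 0.31889533] [-0.01904485  0.98485193 -0.63803605] [0.11 0.36 0.35 1.57 0.   1.68]
```

View pics/w1.png

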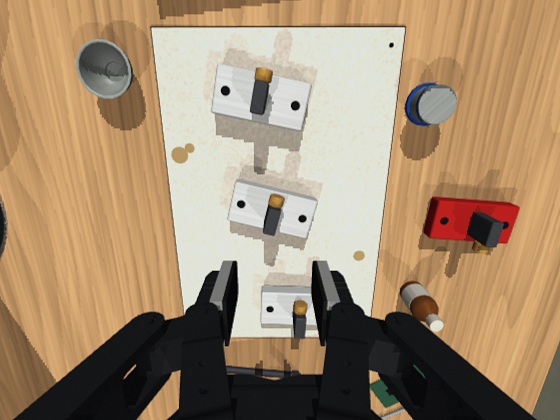

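Wrist view (world +x right, +y up): slab holes of A at (225,91)/(295,105) and B at (241,204)/(302,219). C's left hole is at (270,309) and its right hole is hidden by a finger, so I'll use the scene and side cameras for C.

```bash
python3 - <<'E'
from h import *
S=np.load("scene.npy",allow_pickle=True).item();D=np.load("side.npy",allow_pickle=True).item();W=np.load("w1.npy",allow_pickle=True).item()
def ref(c,u,v,r=7):
    x,y=int(u),int(v);g=c["img"][y-r:y+r+1,x-r:x+r+1].max(2).astype(float);wt=np.clip(130-g,0,None)
    yy,xx=np.mgrid[-r:r+1,-r:r+1];return (x+(wt*xx).sum()/wt.sum(),y+(wt*yy).sum()/wt.sum())
def show(n,c,p,q,r):
    a,b=[onz(c,*(ref(c,*t,r) if r else t),.033) for t in(p,q)];d=b-a;print(n,((a+b)/2)[:2].round(4),np.linalg.norm(d).round(4),np.arctan2(d[1],d[0]).round(3))
show("A",W,(225,91),(295,105),7);show("B",W,(241,204),(302,219),7)
print("C left",onz(W,*ref(W,270,309,6),.033))
m=lambda x,y:(190+x/2,130+(y-300)*160/300);n=lambda x,y:(175+(x-390)*169/390,160+(y-300)*130/300)
show("C",S,m(122,496),m(180,535),3);show("C",D,n(630,495),n(697,464),3);show("C",S,m(122,496),m(180,535),0);show("C",D,n(630,495),n(697,464),0)
show("B",S,m(171,409),m(222,436),0);show("A",S,m(220,338),m(264,367),0)
E
python3 go.py .5367 .1552 .16 -0.19
```

```text
A [0.5395 0.1533] 0.0904 -0.194
B [0.5543 0.0011] 0.0904 -0.24
C left [ 0.5514433  -0.16530915  0.033     ]
C [ 0.5976 -0.1666] 0.0913 -0.051
C [ 0.5968 -0.1665] 0.09 -0.027
C [ 0.6006 -0.1706] 0.0962 -0.127
C [ 0.6006 -0.1619] 0.0995 -0.013
B [ 0.5618 -0.0045] 0.0857 -0.069
A [0.541  0.1509] 0.0884 -0.23
1.7 [0.5587 0.0626 0.3191] [ 0.25  0.13 -0.66] 0.0386 [0.11 0.36 0.35 1.57 0.   1.68] (array([-0.0007, -0.    ,  0.196 ]), array([ 92.7, -21.3, 159.1]))
```

```bash
python3 go.py .5395 .1533 .13 -0.194
```

```text
1.7 [0.5587 0.0626 0.3191] [ 0.25  0.13 -0.66] 0.0386 [0.11 0.36 0.35 1.57 0.   1.68] (array([-0.0007, -0.    ,  0.2   ]), array([ 90.8, -18.5, 189.1]))
```

```bash
python3 -m pendant '[0,0,0.2,91,-18,189,0.45, 0,0,0.2,91,-18,189,0.45, 0,0,0.2,91,-18,189,0.45, 0,0,0.2,91,-18,189,0.45, 0,0,0.2,91,-18,189,0.45]' >/dev/null
python3 go.py .5395 .1533 .055 -0.194
```

```text
2.2 [0.5365 0.155  0.1261] [ 0.33  0.4  -0.05] 0.0383 [ 0.28  0.38 -0.1   1.09  0.    2.04] (array([-0.0059,  0.0025,  0.0033]), array([-1. ,  3.7, 71.1]))
```

```bash
python3 -m pendant '[0,0,0.003,-1,2,30,0.45, 0,0,0.003,-1,2,55,0.45, 0,0,0.003,-1,2,71,0.45, 0,0,0.003,-1,2,71,0.45, 0,0,0.003,-1,2,71,0.45]' >/dev/null
python3 go.py .5395 .1533 .055 -0.194
```

```text
2.7 [0.5427 0.1521 0.0609] [0.47 0.4  0.15] 0.0387 [ 0.27  0.44 -0.19  0.94 -0.    2.04] (array([ 0.0011, -0.0005, -0.0026]), array([ 0.6, -3.4,  5.9]))
```

```bash
python3 -m pendant '[0,0,0,0,2,1,0.45, 0,0,0,0,4,2,0.45, 0,0,0,0,5.5,3,0.45, 0,0,0,0,7,4,0.45, 0,0,0,0,8.5,4,0.45]'; python3 -m pendant '[0,0,0,0,1.5,0,0.45, 0,0,0,0,3,0,0.45, 0,0,0,0,4.5,0,0.45, 0,0,0,0,6,0,0.45, 0,0,0,0,8,0,0.45]'
```

```text
time: 3.2
ee_pos: [0.5507, 0.1501, 0.0553]
eef_rot: [[0.196, 0.981, -0.0], [0.981, -0.196, -0.0], [-0.0, -0.0, -1.0]]
ft_force: [-0.4, -0.2, 0.7]
gripper_width: 0.0384
grip_force: 0.0
time: 3.7
ee_pos: [0.5575, 0.1487, 0.0552]
eef_rot: [[0.195, 0.981, -0.002], [0.981, -0.195, 0.0], [-0.0, -0.002, -1.0]]
ft_force: [-6.9, 1.4, 3.0]
gripper_width: 0.0383
grip_force: 3.5
```

```bash
python3 -m pendant '[0,0,0,0,2.5,0,0.45, 0,0,0,0,5,0,0.45, 0,0,0,0,7.5,0,0.45, 0,0,0,0,10,0,0.45, 0,0,0,0,12.5,0,0.45]' | grep -E 'ee_pos|ft'; python3 -m pendant '[0,0,0,0,2.5,0,0.45, 0,0,0,0,5,0,0.45, 0,0,0,0,7.5,0,0.45, 0,0,0,0,10,0,0.45, 0,0,0,0,12.5,0,0.45]' | grep -E 'ee_pos|ft';python3 -m pendant '[0,0,0,0,2.5,0,0.45, 0,0,0,0,5,0,0.45, 0,0,0,0,7.5,0,0.45, 0,0,0,0,10,0,0.45, 0,0,0,0,12.5,0,0.45]' | grep -E 'ee_pos|ft'; python3 -m pendant '[0,0,0,0,2.5,0,0.45, 0,0,0,0,5,0,0.45, 0,0,0,0,7.5,0,0.45, 0,0,0,0,10,0,0.45, 0,0,0,0,12.5,0,0.45]' | grep -E 'ee_pos|ft';python3 -m pendant '[0,0,0,0,2.5,0,0.45, 0,0,0,0,5,0,0.45, 0,0,0,0,7,0,0.45, 0,0,0,0,7,0,0.45, 0,0,0,0,3,0,0.45]' | grep -E 'ee_pos|ft'
```

```text
ee_pos: [0.5699, 0.1462, 0.0552]
ft_force: [-7.1, 1.1, 4.5]
ee_pos: [0.5821, 0.1438, 0.0552]
ft_force: [-7.7, 1.9, 4.6]
ee_pos: [0.5944, 0.1413, 0.0552]
ft_force: [-6.9, 0.9, 4.6]
ee_pos: [0.6066, 0.1389, 0.0552]
ft_force: [-7.8, 1.7, 4.8]
ee_pos: [0.6106, 0.1381, 0.0553]
ft_force: [0.1, -0.2, -0.0]
```

A drags at about 7.5 N, so it looks like the one that grips. Testing B next.

```bash
python3 -m pendant '[0,0,0,0,0,-40,0.45, 0,0,0,0,0,-75,0.45, 0,0,0,0,0,-75,0.45, 0,0,0,0,0,-75,0.45]' >/dev/null;python3 go.py .5563 .0006 .13 -0.24
```

```text
6.6 [0.6109 0.1383 0.131 ] [-1.37 -0.84 -0.72] 0.0383 [ 0.22  0.51  0.11  1.17 -0.    1.99] (array([ 0.0016, -0.0007,  0.043 ]), array([-145.8,  -26.6,    0.9]))
```

```bash
python3 -m pendant '[0,0,0.043,-146,-27,0,0.45, 0,0,0.043,-146,-27,0,0.45, 0,0,0.043,-146,-27,0,0.45, 0,0,0.043,-146,-27,0,0.45, 0,0,0.043,-146,-27,0,0.45]' >/dev/null;python3 go.py .5563 .0006 .055 -0.24
```

```text
7.1 [ 5.546e-01 -5.000e-04  1.295e-01] [ 0.76 -0.66 -0.31] 0.0388 [-0.    0.37 -0.11  1.09  0.    1.81] (array([-0.0013,  0.0002, -0.002 ]), array([ 1.5,  1.5, 74.5]))
```

```bash
python3 -m pendant '[0,0,0,0,1,30,0.45, 0,0,0,0,1,55,0.45, 0,0,0,0,1,72,0.45, 0,0,0,0,1,72,0.45, 0,0,0,0,1,72,0.45]'|grep -E 'ee_pos|ft'; python3 -m pendant '[0,0,0,0,2,0,0.45, 0,0,0,0,4,0,0.45, 0,0,0,0,5.5,0,0.45, 0,0,0,0,7,0,0.45, 0,0,0,0,8.5,0,0.45]'|grep -E 'ee_pos|ft'; python3 -m pendant '[0,0,0,0,1.5,0,0.45, 0,0,0,0,3,0,0.45, 0,0,0,0,4.5,0,0.45, 0,0,0,0,6,0,0.45, 0,0,0,0,8,0,0.45]'
```

```text
ee_pos: [0.5564, 0.0009, 0.0583]
ft_force: [0.4, -0.4, 0.1]
ee_pos: [0.5649, -0.002, 0.0586]
ft_force: [0.6, -0.2, 0.3]
time: 8.6
ee_pos: [0.5724, -0.0039, 0.0583]
eef_rot: [[0.238, 0.971, -0.0], [0.971, -0.238, 0.0], [-0.0, -0.0, -1.0]]
ft_force: [-2.4, 0.1, 0.5]
gripper_width: 0.0384
grip_force: 1.2
```

Contact made with B; continuing 52 mm or more along its x.

```bash
python3 -m pendant '[0,0,0,0,2.5,0,0.45, 0,0,0,0,5,0,0.45, 0,0,0,0,7.5,0,0.45, 0,0,0,0,10,0,0.45, 0,0,0,0,12.5,0,0.45]' | grep -E 'ee_pos|ft'; python3 -m pendant '[0,0,0,0,2.5,0,0.45, 0,0,0,0,5,0,0.45, 0,0,0,0,7.5,0,0.45, 0,0,0,0,10,0,0.45, 0,0,0,0,12.5,0,0.45]' | grep -E 'ee_pos|ft';python3 -m pendant '[0,0,0,0,2.5,0,0.45, 0,0,0,0,5,0,0.45, 0,0,0,0,7.5,0,0.45, 0,0,0,0,10,0,0.45, 0,0,0,0,12.5,0,0.45]' | grep -E 'ee_pos|ft'; python3 -m pendant '[0,0,0,0,2.5,0,0.45, 0,0,0,0,5,0,0.45, 0,0,0,0,7.5,0,0.45, 0,0,0,0,10,0,0.45, 0,0,0,0,12.5,0,0.45]' | grep -E 'ee_pos|ft';python3 -m pendant '[0,0,0,0,2.5,0,0.45, 0,0,0,0,5,0,0.45, 0,0,0,0,7,0,0.45, 0,0,0,0,7,0,0.45, 0,0,0,0,2,0,0.45]' | grep -E 'ee_pos|ft'
python3 -m pendant '[0,0,0,0,0,-40,0.45, 0,0,0,0,0,-75,0.45, 0,0,0,0,0,-75,0.45, 0,0,0,0,0,-75,0.45]' >/dev/null;python3 go.py .5948 -.1665 .13 -0.04
```

```text
ee_pos: [0.5847, -0.0069, 0.0583]
ft_force: [-1.8, 0.7, -1.5]
ee_pos: [0.5969, -0.0098, 0.0584]
ft_force: [-2.3, 0.9, -0.2]
ee_pos: [0.609, -0.0128, 0.0584]
ft_force: [-2.8, 1.0, -1.2]
ee_pos: [0.6211, -0.0158, 0.0584]
ft_force: [-1.7, 0.4, -0.3]
ee_pos: [0.6234, -0.0163, 0.0585]
ft_force: [-0.4, 0.1, 0.1]
11.5 [ 0.6233 -0.0162  0.1342] [ 0.13 -0.71 -0.33] 0.0382 [-0.03  0.5   0.11  1.17 -0.    1.78] (array([ 0.002 , -0.0002, -0.2   ]), array([-152.8,    8.1,    4.1]))
```

B drags at about 2 N, so it is slick. Now C, dragged towards −x.

```bash
python3 -m pendant '[0,0,-0.2,-153,8,4,0.45, 0,0,-0.2,-153,8,4,0.45, 0,0,-0.2,-153,8,4,0.45, 0,0,-0.2,-153,8,4,0.45, 0,0,-0.2,-153,8,4,0.45]' >/dev/null;python3 go.py .5948 -.1665 .058 -0.04
```

```text
12.0 [ 0.5933 -0.1679  0.1282] [0.21 0.63 0.14] 0.038 [-0.28  0.5   0.08  1.16  0.    1.34] (array([-0.0017, -0.0005, -0.0026]), array([ 1.4,  1.6, 70.2]))
```

```bash
python3 -m pendant '[0,0,0,0,0,30,0.45, 0,0,0,0,0,55,0.45, 0,0,0,0,0,70,0.45, 0,0,0,0,0,70,0.45, 0,0,0,0,0,70,0.45]'|grep -E 'ee_pos|ft'; python3 -m pendant '[0,0,0,0,-2,0,0.45, 0,0,0,0,-4,0,0.45, 0,0,0,0,-5.5,0,0.45, 0,0,0,0,-7,0,0.45, 0,0,0,0,-8.5,0,0.45]'|grep -E 'ee_pos|ft'; python3 -m pendant '[0,0,0,0,-1.5,0,0.45, 0,0,0,0,-3,0,0.45, 0,0,0,0,-4.5,0,0.45, 0,0,0,0,-6,0,0.45, 0,0,0,0,-8,0,0.45]'
```

```text
ee_pos: [0.5944, -0.1656, 0.0595]
ft_force: [-0.2, 0.2, 0.7]
ee_pos: [0.5859, -0.1665, 0.0596]
ft_force: [2.6, -0.5, 1.5]
time: 13.5
ee_pos: [0.5778, -0.1661, 0.0595]
eef_rot: [[0.04, 0.999, 0.0], [0.999, -0.04, -0.0], [-0.0, 0.0, -1.0]]
ft_force: [3.3, -0.4, 0.9]
gripper_width: 0.0389
grip_force: 1.3
```

```bash
python3 -m pendant '[0,0,0,0,-2.5,0,0.45, 0,0,0,0,-5,0,0.45, 0,0,0,0,-7.5,0,0.45, 0,0,0,0,-10,0,0.45, 0,0,0,0,-12.5,0,0.45]' | grep -E 'ee_pos|ft'; python3 -m pendant '[0,0,0,0,-2.5,0,0.45, 0,0,0,0,-5,0,0.45, 0,0,0,0,-7.5,0,0.45, 0,0,0,0,-10,0,0.45, 0,0,0,0,-12.5,0,0.45]' | grep -E 'ee_pos|ft';python3 -m pendant '[0,0,0,0,-2.5,0,0.45, 0,0,0,0,-5,0,0.45, 0,0,0,0,-7.5,0,0.45, 0,0,0,0,-10,0,0.45, 0,0,0,0,-12.5,0,0.45]' | grep -E 'ee_pos|ft'; python3 -m pendant '[0,0,0,0,-2.5,0,0.45, 0,0,0,0,-5,0,0.45, 0,0,0,0,-7.5,0,0.45, 0,0,0,0,-10,0,0.45, 0,0,0,0,-12.5,0,0.45]' | grep -E 'ee_pos|ft';python3 -m pendant '[0,0,0,0,-1.5,0,0.45, 0,0,0,0,-3,0,0.45, 0,0,0,0,-4.5,0,0.45, 0,0,0,0,-5,0,0.45, 0,0,0,0,0,0,0.45]' | grep -E 'ee_pos|ft'
python3 -m pendant '[0,0,0,0,0,-40,0.45, 0,0,0,0,0,-90,0.45, 0,0,0,0,0,-140,0.45, 0,0,0,0,0,-190,0.45,0,0,0,0,0,-190,0.45]' >/dev/null;python3 go.py .58 .12 .30 -0.194
```

```text
ee_pos: [0.5651, -0.1656, 0.0594]
ft_force: [2.7, -0.6, 1.3]
ee_pos: [0.5526, -0.165, 0.0594]
ft_force: [2.8, -0.5, 0.5]
ee_pos: [0.5401, -0.1646, 0.0594]
ft_force: [2.8, 0.4, 0.3]
ee_pos: [0.5276, -0.164, 0.0594]
ft_force: [2.8, 0.9, 0.4]
ee_pos: [0.5273, -0.164, 0.0593]
ft_force: [-0.2, -0.5, -1.2]
16.5 [ 0.5301 -0.1647  0.2559] [ 0.37  0.8  -0.26] 0.0386 [-0.3   0.32  0.14  1.38 -0.    1.31] (array([0.0088, 0.0018, 0.154 ]), array([286.4,  38.8, -44.4]))
```

Readings: A about 7.5 N, B about 2, C about 2.8, so A is the one that grips. Moving to look at A before the grasp.

```bash
python3 -m pendant '[0,0,0.154,320,38,-40,0.45, 0,0,0.154,320,38,-40,0.45, 0,0,0.154,320,38,-40,0.45, 0,0,0.154,320,38,-40,0.45, 0,0,0.154,320,38,-40,0.45]' >/dev/null
python3 -m pendant '[0,0,0,60,0,0,0.45,0,0,0,60,0,0,0.45,0,0,0,60,0,0,0.45,0,0,0,60,0,0,0.45]' |grep ee_
cat > look.py <<'E'
import sys
from h import *
from plant import *
n=sys.argv[1];s=state();w=read_camera("wrist");cv2.imwrite(f"pics/{n}.png",w["img"])
T=np.eye(4);T[:3,:3]=s["eef_rot"];T[:3,3]=s["ee_pos"];T=T@w["hand_eye"];w["world_from_camera"]=T;np.save(n+".npy",w,allow_pickle=True)
print(s["time"],s["ee_pos"],s["ft_force"],s["joint_pos"].round(2))
E
python3 look.py w2
```

```text
ee_pos: [0.5778, 0.135, 0.2794]
17.4 [0.57783019 0.13503908 0.27938037] [-0.81127582  0.3150191  -0.82760236] [ 0.23  0.42  0.34  1.49 -0.    1.99]
```

View pics/w2.png

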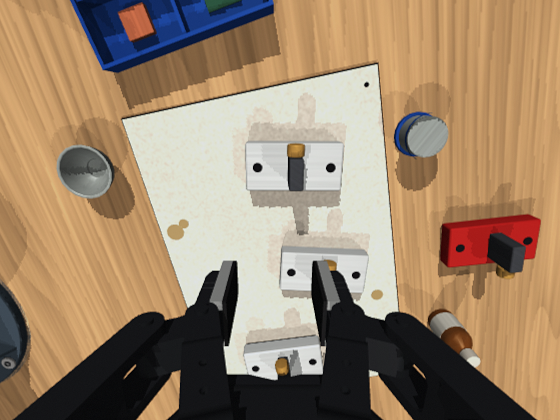

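All three bases stand upright on the board. A's holes are at (258,168)/(331,168), B's at (291,272)/(350,275) and C's at (256,368)/(313,361).

```bash
python3 - <<'E'
from h import *
W=np.load("w2.npy",allow_pickle=True).item()
def ref(c,u,v,r=7):
    x,y=int(u),int(v);g=c["img"][y-r:y+r+1,x-r:x+r+1].max(2).astype(float);wt=np.clip(130-g,0,None)
    yy,xx=np.mgrid[-r:r+1,-r:r+1];return (x+(wt*xx).sum()/wt.sum(),y+(wt*yy).sum()/wt.sum())
for n,p,q in(("A",(258,168),(331,168)),("B",(291,272),(350,275)),("C",(256,368),(313,361))):
    a,b=[onz(W,*ref(W,*t),.033) for t in(p,q)];d=b-a;print(n,((a+b)/2)[:2].round(4),np.linalg.norm(d).round(4),np.arctan2(d[1],d[0]).round(3))
E
python3 go.py .6005 .140 .13 -0.194
```

```text
A [0.6022 0.1402] 0.0905 -0.196
B [ 0.6147 -0.0153] 0.0866 -0.262
C [ 0.5322 -0.1652] 0.0914 -0.029
17.45 [0.5778 0.1345 0.2796] [ 0.14 -0.07 -0.16] 0.0382 [ 0.23  0.42  0.34  1.49 -0.    1.99] (array([-0.0003,  0.0005, -0.0011]), array([  9.8,  21.2, 149.6]))
```

```bash
python3 -m pendant '[0,0,0,10,23,50,0.45, 0,0,0,10,23,100,0.45, 0,0,0,10,23,150,0.45, 0,0,0,10,23,150,0.45, 0,0,0,10,23,150,0.45]' |grep ft; python3 go.py .602 .140 .050 -0.195
```

```text
ft_force: [0.9, -0.4, 1.1]
17.95 [0.602  0.1399 0.1302] [ 0.92 -0.38  1.09] 0.0388 [ 0.23  0.5   0.09  1.16 -0.    1.99] (array([-0.0012,  0.0007, -0.0005]), array([ 0.2,  0.1, 80.2]))
```

```bash
python3 -m pendant '[0,0,0,0,0,40,0.45, 0,0,0,0,0,70,0.45, 0,0,0,0,0,80,0.45, 0,0,0,0,0,80,0.45, 0,0,0,0,0,80,0.45]' |grep -E "ee|ft"; python3 -m pendant '[0,0,0,0,0,0,0, 0,0,0,0,0,0,0,0,0,0,0,0,0,0,0,0,0,0,0,0,0,0,0,0,0,0,0,0]' 90
```

```text
ee_pos: [0.604, 0.1413, 0.0524]
eef_rot: [[0.193, 0.981, 0.003], [0.981, -0.193, 0.001], [0.001, 0.003, -1.0]]
ft_force: [0.4, 1.0, 0.1]
time: 18.95
ee_pos: [0.6035, 0.1414, 0.0516]
eef_rot: [[0.193, 0.981, 0.003], [0.981, -0.193, 0.001], [0.001, 0.003, -1.0]]
ft_force: [-1.6, -0.6, 10.9]
gripper_width: 0.0147
grip_force: 88.9
```

```bash
python3 -m pendant '[0,0,0,0,0,-5,0, 0,0,0,0,0,-15,0,0,0,0,0,0,-30,0,0,0,0,0,0,-50,0,0,0,0,0,0,-70,0]' 100|grep -E "ee_p|ft|gr"; python3 -m pendant '[0,0,0,0,0,-25,0, 0,0,0,0,0,-55,0,0,0,0,0,0,-85,0,0,0,0,0,0,-110,0,0,0,0,0,0,-120,0]'; python3 go.py .52 -.376 .235 -0.107 -0.384
```

```text
ee_pos: [0.6021, 0.1411, 0.1208]
ft_force: [0.4, -0.8, -7.4]
gripper_width: 0.0146
grip_force: 97.7
time: 19.95
ee_pos: [0.603, 0.1413, 0.2427]
eef_rot: [[0.193, 0.981, 0.003], [0.981, -0.193, 0.001], [0.001, 0.003, -1.0]]
ft_force: [1.0, -0.6, -8.5]
gripper_width: 0.0146
grip_force: 98.4
19.95 [0.603  0.1413 0.2427] [ 0.96 -0.65 -8.45] 0.0146 [ 0.23  0.47  0.33  1.43 -0.    1.99] (array([-0.3808,  0.0155, -0.0861]), array([-523.6,   18.3,    7.1]))
```

```bash
python3 -m pendant '[0,0,0,-20,0,0,0, 0,0,0,-50,0,0,0, 0,0,0,-90,0,0,0, 0,0,0,-130,5,0,0, 0,0,0,-170,5,0,0]'|grep ft; python3 -m pendant '[-0.05,0,0,-40,0,0,0, -0.1,0,0,-80,5,0,0, -0.15,0,-0.02,-120,5,0,0, -0.2,0,-0.04,-160,5,0,0, -0.25,0,-0.06,-200,5,0,0]'|grep -E "ft|gr"; python3 go.py .52 -.376 .225 -0.107 -0.384
```

```text
ft_force: [0.9, -0.1, -7.7]
ft_force: [0.7, -0.2, -8.2]
gripper_width: 0.0149
grip_force: 98.9
20.95 [ 0.5391 -0.2254  0.2385] [ 0.74 -0.22 -8.23] 0.0149 [-0.43  0.17 -0.13  1.03  0.06  1.28] (array([-0.1341,  0.016 , -0.0232]), array([-151.7,   -2.5,   14.6]))
```

```bash
python3 -m pendant '[-0.04,0,-0.01,-40,0,4,0, -0.08,0.01,-0.02,-80,0,8,0, -0.13,0.016,-0.023,-120,-2,14,0, -0.134,0.016,-0.023,-140,-2,14,0, -0.134,0.016,-0.023,-150,-2,14,0]'|grep ft; python3 -m pendant '[0,0,0,0,0,0,0,0,0,0,0,0,0,0]'|grep -E "ft|gr";python3 - <<'E'
from h import *
from plant import *
s=state();print(s['time'],s["ee_pos"])
R=down(-.107,-.384);print(s["eef_rot"].round(3).tolist(),R.round(3).tolist())
D=np.array([.520,-.376,.075]);n=-R[:,2]
print(row(s,D+n*(.0456+.02),R),s["joint_pos"].round(2))
for c in("scene","side"):
    k=read_camera(c);cv2.imwrite(f"pics/{c}1.png",k["img"]);np.save(c+"1.npy",k,allow_pickle=True)
a=cv2.imread("pics/scene1.png")[200:350,100:300];b=cv2.imread("pics/side1.png")[200:350,230:430]
cv2.imwrite("pics/mos1.png",np.hstack([cv2.resize(a,None,fx=2,fy=2),cv2.resize(b,None,fx=2,fy=2)]))
E
```

```text
ft_force: [0.0, 0.8, -7.9]
ft_force: [0.7, 0.6, -8.6]
gripper_width: 0.0149
grip_force: 99.4
21.65 [ 0.52199292 -0.37203759  0.22611727]
[[0.107, 0.922, 0.371], [0.994, -0.1, -0.039], [0.001, 0.373, -0.928]] [[0.107, 0.922, 0.372], [0.994, -0.099, -0.04], [0.0, 0.375, -0.927]]
(array([-0.0014, -0.001 , -0.001 ]), array([ -4.3, -57.9,  74. ])) [-0.72  0.23 -0.13  0.9   0.22  0.99]
```

View pics/mos1.png

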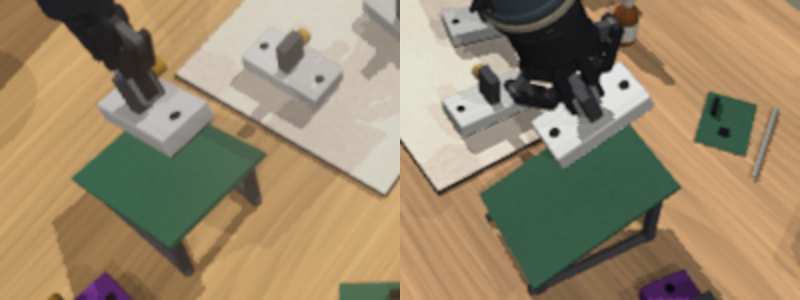

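The base is held parallel to the deck, above it, with the edges aligned in both views. Descending to about 20 mm clearance.

```bash
python3 -m pendant '[0,0,0,-2,-20,25,0, 0,0,0,-4,-40,50,0, 0,0,0,-4,-58,68,0, 0,0,0,-4,-58,74,0, 0,0,0,-4,-58,74,0]'|grep -E "ft|ee_p"; python3 - <<'E'
from h import *
from plant import *
s=state();R=down(-.107,-.384);D=np.array([.520,-.376,.075]);n=-R[:,2]
print(s['time'],row(s,D+n*(.0456),R))
a=read_camera("scene")["img"][220:340,120:270];b=read_camera("side")["img"][220:340,250:400]
cv2.imwrite("pics/mos2.png",np.hstack([cv2.resize(a,(400,320),interpolation=2),cv2.resize(b,(400,320),interpolation=2)]))
E
```

```text
ee_pos: [0.4964, -0.3731, 0.1362]
ft_force: [0.1, -0.5, -7.4]
22.25 (array([-0.0007, -0.0011, -0.0003]), array([-0.3, -0.8, 20. ]))
```

View pics/mos2.png

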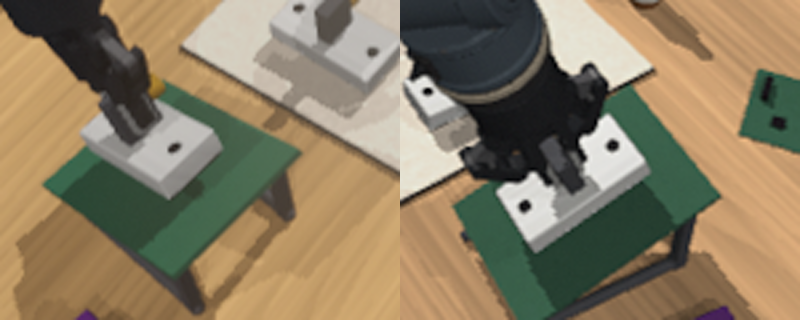

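The base hovers over the deck's middle, parallel to its edges. Lowering slowly.

```bash
python3 -m pendant '[0,0,0,0,0,3,0, 0,0,0,0,0,6,0, 0,0,0,0,0,9,0, 0,0,0,0,0,11,0, 0,0,0,0,0,13,0]'|grep -E "ft|ee_p"; python3 -m pendant '[0,0,0,0,0,0.5,0, 0,0,0,0,0,1,0, 0,0,0,0,0,1.5,0, 0,0,0,0,0,2,0, 0,0,0,0,0,2,0]'|grep -E "ft|ee_p"; python3 -m pendant '[0,0,0,0,0,0.5,0, 0,0,0,0,0,1,0, 0,0,0,0,0,1.5,0, 0,0,0,0,0,2,0, 0,0,0,0,0,2,0]'|grep -E "ft|ee_p"
```

```text
ee_pos: [0.5008, -0.3744, 0.1242]
ft_force: [0.1, 0.3, -6.8]
ee_pos: [0.5015, -0.3745, 0.1225]
ft_force: [-0.5, 0.1, -8.0]
ee_pos: [0.5022, -0.3746, 0.1206]
ft_force: [0.1, 0.2, -7.9]
```

```bash
python3 -m pendant '[0,0,0,0,0,0.5,0, 0,0,0,0,0,1,0, 0,0,0,0,0,1.5,0, 0,0,0,0,0,1.5,0]'|grep -E "ft|ee_p";python3 -m pendant '[0,0,0,0,0,0.5,0, 0,0,0,0,0,1,0, 0,0,0,0,0,1,0]'|grep -E "ft|ee_p"; python3 -m pendant '[0,0,0,0,0,0.5,0, 0,0,0,0,0,1,0, 0,0,0,0,0,1,0]'|grep -E "ft|ee_p|mom"
```

```text
ee_pos: [0.5028, -0.3746, 0.1191]
ft_force: [-0.8, -0.4, -7.9]
ee_pos: [0.5032, -0.3747, 0.1183]
ft_force: [-0.0, -0.6, -7.6]
ee_pos: [0.5031, -0.3747, 0.1181]
ft_force: [-14.3, 5.4, 10.1]
```

```bash
python3 -m pendant '[0,0,0,0,0,0,0, 0,0,0,0,0,0,0]' 50|grep -E "ft|ee_p";python3 -m pendant '[0,0,0,0,0,0,0, 0,0,0,0,0,0,0]' 20|grep -E "ft|ee_p|gri"; python3 - <<'E'
from h import *
from plant import *
a=read_camera("scene")["img"][220:340,120:270];b=read_camera("side")["img"][220:340,250:400]
cv2.imwrite("pics/mos3.png",np.hstack([cv2.resize(a,(400,320),interpolation=2),cv2.resize(b,(400,320),interpolation=2)]));print(state()["moment"])
E
```

```text
ee_pos: [0.5031, -0.3747, 0.1181]
ft_force: [-13.7, 5.7, 9.6]
ee_pos: [0.5031, -0.3747, 0.1181]
ft_force: [-13.6, 5.7, 8.8]
gripper_width: 0.0149
grip_force: 102.7
[0.9470009  1.98881064 0.31186928]
```

View pics/mos3.png

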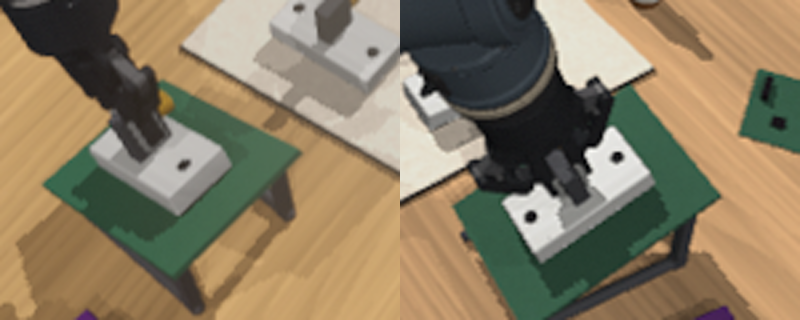

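```bash
python3 - <<'E'
from h import *
from plant import *
s=state();R=s["eef_rot"];Rd=down(-.107,-.384);b=R@np.array([.001,.003,-1])
print(s["time"],(Rd.T@b).round(4),R.round(4).tolist())
E
python3 -m pendant '[0.003,0,0,0,0,-0.3,0, 0.003,0,0,0,0,-0.3,0, 0.003,0,0,0,0,-0.3,0]' 20|grep -E "ft|mom|ee_p|gri"; python3 -c "
from plant import state;print(state()['moment'])"
```

```text
25.35 [ 0.0011  0.0031 -1.    ] [[0.108, 0.9218, 0.3724], [0.9942, -0.1003, -0.0401], [0.0004, 0.3746, -0.9272]]
ee_pos: [0.5032, -0.3747, 0.1183]
ft_force: [-9.7, 4.3, 5.2]
gripper_width: 0.0151
grip_force: 102.0
[0.63349216 1.49932713 0.24066065]
```

```bash
python3 -m pendant '[-0.003,0,0,0,0,-0.3,0, -0.003,0,0,0,0,-0.3,0, -0.003,0,0,0,0,-0.3,0]' 20|grep -E "ft|mom|ee_p|gri"; python3 -m pendant '[0,0,0,0,0,0,0.17,0,0,0,0,0,0,0.17,0,0,0,0,0,0,0.17,0,0,0,0,0,0,0.17,0,0,0,0,0,0,0.17]'
```

```text
ee_pos: [0.5032, -0.3747, 0.1182]
ft_force: [-6.1, 2.5, 0.1]
gripper_width: 0.0149
grip_force: 101.1
time: 26.45
ee_pos: [0.5032, -0.3747, 0.1182]
eef_rot: [[0.108, 0.922, 0.372], [0.994, -0.1, -0.04], [0.0, 0.374, -0.927]]
ft_force: [-7.7, 1.6, -0.0]
gripper_width: 0.015
grip_force: 97.2
```

```bash
python3 -m pendant '[0,0,0,0,0,0,0.3,0,0,0,0,0,0,0.4,0,0,0,0,0,0,0.45,0,0,0,0,0,0,0.45,0,0,0,0,0,0,0.45]'; python3 -m pendant '[0,0,0,0,0,-20,0.45,0,0,0,0,0,-50,0.45,0,0,0,0,0,-95,0.45,0,0,0,0,0,-120,0.45,0,0,0,0,0,-120,0.45]'|grep -E "ft|ee_p"
python3 - <<'E'
from h import *
from plant import *
a=read_camera("scene")["img"][200:340,110:285];b=read_camera("side")["img"][200:340,240:415]
cv2.imwrite("pics/mos4.png",np.hstack([cv2.resize(a,(400,320),interpolation=2),cv2.resize(b,(400,320),interpolation=2)]))
E
python3 look.py w3
```

```text
time: 26.95
ee_pos: [0.5035, -0.3748, 0.1181]
eef_rot: [[0.108, 0.922, 0.373], [0.994, -0.1, -0.04], [0.0, 0.375, -0.927]]
ft_force: [-0.1, 0.9, 0.0]
gripper_width: 0.0385
grip_force: 0.0
ee_pos: [0.459, -0.3712, 0.2334]
ft_force: [0.9, 0.2, -0.6]
27.55 [ 0.45874285 -0.37018977  0.2294871 ] [0.35808656 0.13562475 0.03867509] [-0.8   0.13 -0.23  0.9   0.24  0.91]
```

View pics/mos4.png

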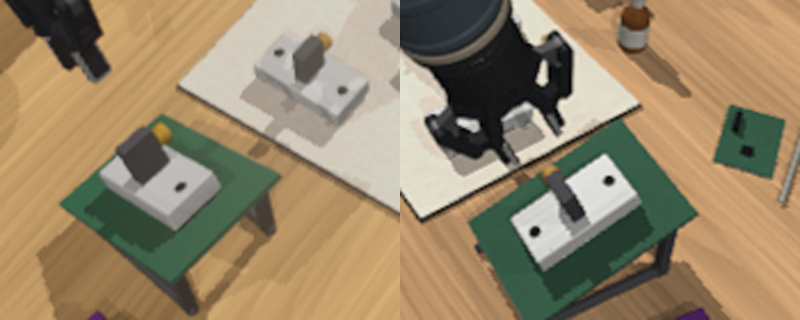

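View pics/w3.png

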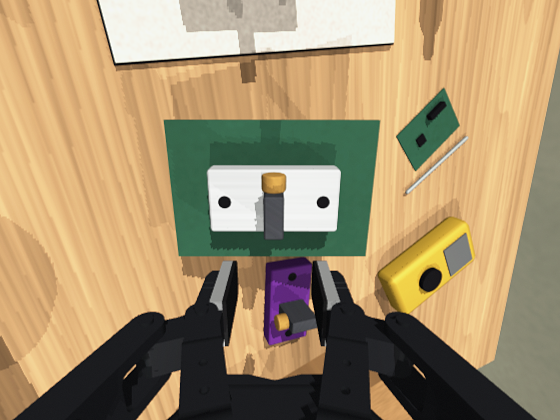

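The base rests on the deck square to its edges: slab holes at (224,202)/(323,202), deck corners at (165,120), (379,120), (366,256) and (178,256). Next I'll check the centring numerically and see whether it creeps over the next second.

```bash
python3 -m pendant '[0,0,0,0,0,-20,0.45,0,0,0,0,0,-20,0.45,0,0,0,0,0,-20,0.45,0,0,0,0,0,-20,0.45,0,0,0,0,0,0,0.45]'>/dev/null;python3 -m pendant '[0,0,0,0,0,20,0.45,0,0,0,0,0,20,0.45,0,0,0,0,0,20,0.45,0,0,0,0,0,20,0.45,0,0,0,0,0,20,0.45]' |grep ft; python3 look.py w4; python3 - <<'E'
from h import *
W=np.load("w3.npy",allow_pickle=True).item();W4=np.load("w4.npy",allow_pickle=True).item()
R=down(-.107,-.384);D=np.array([.52,-.376,.075]);n=-R[:,2]
def on(c,u,v,h):
    o,d=ray(c,u,v);p=o+d*(((D+n*h-o)@n)/(d@n));return (R.T@(p-D))[[1,0]]*1000
K=np.array([on(W,u,v,0) for u,v in((165,120),(379,120),(366,256),(178,256))]);print(K.round(1).tolist(),"centre",K.mean(0).round(1))
def ref(c,u,v,r=8):
    x,y=int(u),int(v);g=c["img"][y-r:y+r+1,x-r:x+r+1].max(2).astype(float);wt=np.clip(110-g,0,None)
    yy,xx=np.mgrid[-r:r+1,-r:r+1];return (x+(wt*xx).sum()/wt.sum(),y+(wt*yy).sum()/wt.sum())
for c in(W,W4):
    H=[on(c,*ref(c,u,202),.027) for u in(224,323)];print(np.round(H,1).tolist(),"mid",np.mean(H,0).round(1))
E
```

```text
ft_force: [-1.0, -0.2, 0.6]
28.6 [ 0.46620224 -0.37102734  0.21162634] [-0.99665189 -0.22329937  0.6391303 ] [-0.79  0.15 -0.26  0.86  0.24  0.92]
[[-100.5, 69.3], [98.1, 69.2], [99.6, -71.6], [-102.9, -71.4]] centre [-1.5 -1.1]
[[-45.5, -1.9], [45.3, -2.0]] mid [-0.1 -1.9]
[[-44.9, -0.3], [45.4, -0.5]] mid [ 0.2 -0.4]
```

```bash
python3 -c "
from plant import *
print(hand_in())"
```

```text
the job is handed in; nothing more can be done
None
```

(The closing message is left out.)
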